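# Release the pressure cap of the wide glaze pot

## Robot

A 7-joint arm with a two-finger parallel gripper is mounted at the origin on the work surface. World frame = base frame: x ahead of the robot, y to its left, z up, the work surface at z = 0. Lengths are in m, angles in degrees, forces in N, time in s.
With the tool pointing down it reaches from about 0.4 to 0.875 m from the base axis. Payload 19.3 kg.
Tool frame: the origin (TCP) lies between the finger pads; the fingertips stand 22 mm ahead of it and the grasp point (between the pads) lies 3 mm ahead of it; z points along the fingers, y is the direction in which the jaws open and shut (so a half turn about z gives the same grasp; the last joint's range is limited). The gripper opens to 85 mm and grips with 20 to 120 N. Pads are 22 mm wide; open, the fingers measure 114 mm over their backs; the gripper's body (76 mm by 85 mm) begins 54 mm behind the grasp point. The pads swing forward as they close: fully open they stand 13 mm farther back than shut.
Start: joints at [-71.402, 29.874, -2.08, 91.645, 1.215, 58.505, -6.463], TCP at [0.24, 0.577, 0.253] pointing down, gripper open.
Joint ranges: [-166.77, 166.77], [-17.47, 122.26], [-85.68, 81.53], [9.62, 139.38], [-72.42, 252.41], [9.2, 110.78], [-144.41, 144.41]. Speed limits (degrees/s): [108.29, 108.29, 136.94, 136.94, 172.46, 172.46, 172.46].

## Interface

Orientations are given as a 3x3 rotation matrix whose columns are the frame's x, y, z axes.
In Python, from station import read_state, optics, order, spotter gives the robot as it stands.
- The arm moves only by the shell command python3 -m pendant 'ROWS'. ROWS is JSON, a list of rows, each a list of 7 numbers: the turn, a rotation vector about the tool's x, y, z in rad, then the shift along the tool's x, y, z in cm, then the opening, from 0 (shut) to 1 (fully open). In form: [[wx, wy, wz, dx, dy, dz, fingers], ...]. A call has 1 to 5 rows; each row is the pose to reach, as a shift and turn from the pose commanded when the call began, along the tool's axes at that moment; what a row does not reach only later rows make up. A row lasts 1/8 s, in which the tool goes at most 62.5 mm and 10.7 degrees, less where a joint would pass 70% of its speed; a pose out of reach is approached as far as the arm can. A call with a gripper value outside its range is refused whole. The fingers move at their own pace and stop on an object; the grip force is fixed at half the most. Time passes only in rows, so rows that repeat a pose let the fingers close. It gives the time, the measured TCP pose, the force and the opening at its end, in the units of the state.
- read_state(): the state, without advancing time (a new reading comes with each control period).
- optics.capture(name): name is "scene" or "top" or "wrist"; returns (picture, depth): 480x640x3 uint8, blue, green, red; 480x640 float32, m along the optical axis (not along the pixel's ray), 0 where there is no reading.
- optics.get_calibration(name): a dict with "fov_y" (degrees; the focal length in pixels is half the picture's height over the tangent of half this angle, whatever the lens; pixels are square), "cx", "cy" (the principal point, pixels), "D" ([k1, k2, p1, p2, k3] as OpenCV has them; the pictures are not rectified), "view" (4x4, takes a point from world to camera coordinates); the wrist camera has in their place "T_tool_cam" (4x4, takes a point from camera to tool coordinates, whose origin is the TCP and whose axes are the flange's). Camera axes: x right, y down, z forward; pixel columns grow to the right and rows downward; lengths in m; the calibration is good to about 2 mm. A picture is of the moment at which its call begins: read the wrist's pose just before it. get_calibration takes no time and is no camera call.
- order.job_done(): hands the job in, once; it reports no verdict.
Trained networks look in the newest picture that a camera, given by its name, has taken for a name from the list of things; names that differ only in an ending like _2 or _b are one class to them, and where a whole thing is asked for, a point or a joint stands for the part that bears it (a point fixed in the world has none). Each returns a list of dicts, best first, with "conf" (0 to 1); they miss things now and then, are a little off and sometimes report something else, mostly with a low value. They report only what shows in the picture. A call takes as long as a camera call. They do not tell look-alikes from the thing itself.
- spotter.recognise(camera, name): "point" ([x, y, z] in m, in the coordinates of the camera as it stood for that picture, good to about 4 mm: the middle of the surface that is visible of it).
- spotter.mark_of(camera, name): "point" ([x, y, z] in m, in the coordinates of the camera as it stood for that picture, good to about 4 mm: a listed point, or the origin of a listed thing).
The state is a dict: "clock": time; "joint_pos": joint angles; "qd": joint speeds; "tau": joint torques, N m; "position": TCP position; "orientation": TCP orientation; "contact_force": force on the tool from outside, world axes, zero at the start; "torque": the same for the moment, N m; "finger_gap": opening from 0.0 (shut) to 1.0 (fully open).
Only numpy, scipy, OpenCV 4.12 (cv2) and the standard library are available. Lean on these libraries where they do the work, as an engineer would, in place of code of your own. Each camera call takes 0.05 s, during which the arm holds its last target.

## Task

The glaze in the wider of the two steel pressure pots is used up: release its cap so that it can be refilled. With one grip on the cap's upright bar, turn it anticlockwise to the first stop without pressing, press it down there, and keep it down while turning on past the stop to the end; then let go so that the cap springs up and sits unlocked on its neck. Leave the slim pot's cap shut.

Things in the scene. Friction and masses are not known exactly. Their poses are not given: they have to be found in the camera images.
- wide_grip (a point): Grip point of the WIDE steel pot's cap (pot 170 mm diameter, bolted down): on the cap's axis, inside its upright white bar, 50 mm long, 14 thick, 36 high, standing on a black disc 64 mm wide, 10 thick. The point is 24 mm above the disc, 12 mm below the bar's top, 171 mm above the table when up. Its x runs along the bar, z up; it turns and sinks with the cap.
- wide_turn (a joint): Turn of the wide pot's cap, rad: 0 shut, growing anticlockwise from above; starts 0 to 0.12. A brass ear on the disc (on the grip's +x side, to 44 mm from the axis) meets a fixed brass tooth, lower than the disc's top, at 0.6 (first stop); it is past from 1.02; end stop at 1.35. Friction about 0.06 N m; stays where left.
- wide_press (a joint): How far the wide pot's cap is pressed down, m: 0 up, 0.010 fully down. A spring pushes it up with 6 N when up, 12 N when fully down. The ear passes beneath the tooth when the cap is 0.006 or more down.
- slim_turn (a joint): Turn of the cap on the SLIM steel pot (120 mm diameter, 20 mm taller, same cap, zero and direction), rad; starts 0 to 0.12. To be left alone. The pots may stand either way round, left or right.
There are look-alikes about, which are no part of the job. Leave any pink look-alike of the part that bears wide_grip alone.

How it is judged:
By the outcome, as a careful person would: the job done as asked, in the order asked, and still so for the second after the job is handed in, with the robot touching nothing.
It also fails if it takes over 35 s, if anything falls off the work surface, if the arm or the gripper's body presses on something with over 40 N, if the wrist force passes 120 N, or if a joint passes its speed limit or range.

## Working session

There is one attempt and no reset: what is moved stays moved. The work goes in short steps, Python scripts to look and compute and a shell command to move; the robot and the scene stay as the last step left them, time stands still between calls to the robot, and variables do not carry over. Pictures are saved under pics/ and viewed, and the job is handed in when it is done.

```bash
ls; mkdir -p pics
python3 - <<'E'
from station import read_state, optics, order, spotter
import cv2
s=read_state(); print(s)
for n in ["scene","top"]:
    im,d=optics.capture(n); cv2.imwrite(f"pics/{n}0.png",im)
    print(n,optics.get_calibration(n))
    print(spotter.mark_of(n,"wide_grip"))
E
```

```text
pics
{'clock': 0.0, 'joint_pos': array([-71.40144555,  29.90766204,  -2.08049635,  91.67390498,
         1.21412194,  58.50332609,  -6.46068407]), 'qd': array([ 0.04321458,  0.03225282,  0.04439773,  0.12243913, -0.01388148,
       -0.05362773,  0.03093796]), 'tau': array([-1.26643583e-03, -9.27082586e+01,  1.97951742e+00, -3.69925940e+01,
        1.77693728e-02,  8.20779271e-03, -5.63801404e-05]), 'position': array([0.24031286, 0.57661905, 0.25274137]), 'orientation': array([[-9.23075477e-01,  3.84618697e-01, -3.49352939e-04],
       [ 3.84618848e-01,  9.23074894e-01, -1.03991652e-03],
       [-7.74924099e-05, -1.09428916e-03, -9.99999398e-01]]), 'contact_force': array([ 0.64940851,  0.08174481, -0.79452055]), 'torque': array([-0.0041586 ,  0.01838242,  0.05003137]), 'finger_gap': 0.9998146422072104}
scene {'fov_y': 51.72136883679722, 'cx': 322.9305221109848, 'cy': 235.93315842604068, 'D': array([-0.11471288,  0.        ,  0.        ,  0.        ,  0.        ]), 'view': array([[ 0.82830282,  0.56024718,  0.0061266 , -0.37175489],
       [ 0.31658074, -0.45897391, -0.83013227, -0.06533129],
       [-0.46226732,  0.68954046, -0.55753285,  1.11301004],
       [ 0.        ,  0.        ,  0.        ,  1.        ]])}
[{'point': [0.0323, -0.2079, 1.0233], 'conf': 0.91}, {'point': [0.2331, -0.1068, 0.8738], 'conf': 0.87}]
top {'fov_y': 52.19010381266787, 'cx': 327.63477357561413, 'cy': 239.77187269311784, 'D': array([-0.00655485,  0.        ,  0.        ,  0.        ,  0.        ]), 'view': array([[ 0.02696164, -0.99962649,  0.00446597, -0.03139589],
       [-0.99890169, -0.02711282, -0.03821393,  0.45038974],
       [ 0.03832075, -0.00343076, -0.9992596 ,  0.9280003 ],
       [ 0.        ,  0.        ,  0.        ,  1.        ]])}
[{'point': [-0.2102, -0.1533, 0.7782], 'conf': 0.55}]
```

View pics/scene0.png

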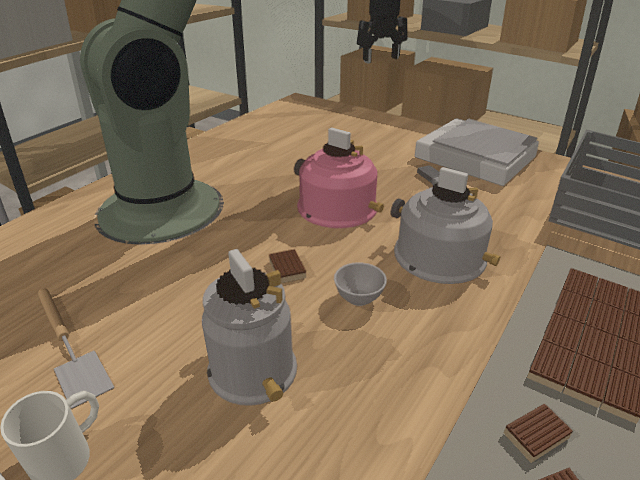

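View pics/top0.png

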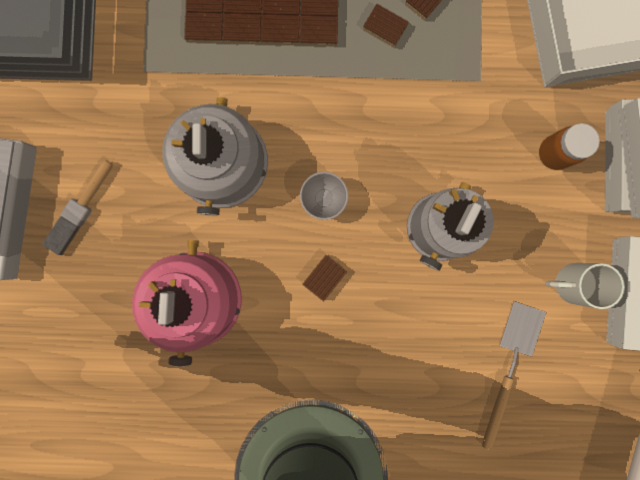

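The scene view shows the wide steel pot at (445,235) with its cap's bar at (453,180). The slim pot is at (250,340) and the pink look-alike at (338,185). In the top view the wide pot's cap is at (203,143), with the ear and tooth near (185,140) and (203,124).

```bash
cat > h.py <<'E'
import numpy as np, cv2
from station import read_state, optics, order, spotter
def cal(n):
    c=optics.get_calibration(n); f=240/np.tan(np.radians(c['fov_y']/2))
    K=np.array([[f,0,c['cx']],[0,f,c['cy']],[0,0,1]]); return c,K
def world_map(n,d,T=None):
    c,K=cal(n)
    if T is None: T=np.linalg.inv(c['view'])
    v,u=np.mgrid[0:480,0:640].astype(np.float32)
    p=cv2.undistortPoints(np.stack([u.ravel(),v.ravel()],1)[:,None],K,c['D'])[:,0]
    P=np.c_[p,np.ones(len(p))]*d.reshape(-1,1)
    W=P@T[:3,:3].T+T[:3,3]; W[d.ravel()<=0]=np.nan
    return W.reshape(480,640,3)
def wristT():
    s=read_state(); c=optics.get_calibration("wrist")
    T=np.eye(4);T[:3,:3]=s['orientation'];T[:3,3]=s['position'];return T@c['T_tool_cam']
def blob(im,W,c0,rad,zlo,zhi,white=True):
    m=(W[...,2]>zlo)&(W[...,2]<zhi)&(np.hypot(W[...,0]-c0[0],W[...,1]-c0[1])<rad)
    if white: m&=(im.min(2)>120)
    P=W[m]; return m,P
def bar(P):
    r=cv2.minAreaRect((P[:,:2]*1000).astype(np.float32))
    b=cv2.boxPoints(r); e=[b[1]-b[0],b[2]-b[1]]; l=max(e,key=np.linalg.norm)
    a=np.degrees(np.arctan2(l[1],l[0]))
    return np.array(r[0])/1000,r[1],(a+90)%180-90
E
python3 - <<'E'
from h import *
for n in ["scene","top"]:
    im,d=optics.capture(n); W=world_map(n,d); np.savez(f"{n}.npz",im=im,W=W)
    Ti=np.linalg.inv(cal(n)[0]['view'])
    for r in spotter.mark_of(n,"wide_grip"): print(n,r['conf'],Ti[:3,:3]@r['point']+Ti[:3,3])
c0=W[143,200]; print(c0)
m,P=blob(im,W,c0,.045,.172,.2); print(len(P),P.mean(0),P.std(0),bar(P))
cv2.imwrite("pics/crop.png",cv2.resize(im[90:220,150:280],None,fx=4.5,fy=4.5,interpolation=2))
E
```

```text
scene 0.92 [0.33234277 0.23408208 0.16821953]
scene 0.69 [0.59950255 0.19122297 0.17189226]
top 0.74 [0.59418384 0.19375689 0.17023118]
top 0.67 [0.32815124 0.22890756 0.17251771]
[0.59058023 0.18532034 0.18320302]
219 [0.59857883 0.19207879 0.18273962] [0.01414905 0.00327186 0.00127013] (array([0.59847363, 0.19281537]), (48.14837646484375, 11.86852741241455), np.float32(2.518303))
```

View pics/crop.png

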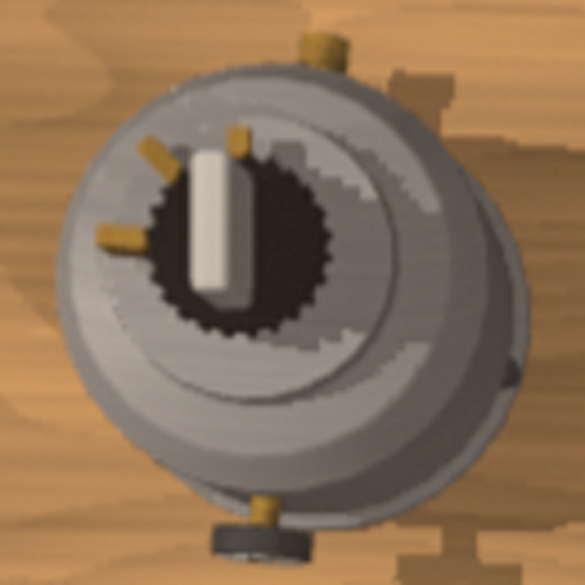

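```bash
python3 -m pendant '[[0,0,0.18,-3.2,-1.4,0,1],[0,0,0.36,-6.4,-2.9,0,1],[0,0,0.54,-9.6,-4.3,0,1],[0,0,0.72,-12.8,-5.8,0,1],[0,0,0.9,-16,-7.2,0,1]]'
cat >> h.py <<'E'
def togo(target,yaw):
    s=read_state();R=s['orientation'];p=s['position']
    z=np.array([0,0,-1.]);x=np.array([np.cos(yaw),np.sin(yaw),0]);T=np.c_[x,np.cross(z,x),z]
    w=cv2.Rodrigues(R.T@T)[0].ravel()
    print("t",s['clock'],"p",p.round(4),"yaw",np.degrees(np.arctan2(R[1,0],R[0,0])).round(2),"j7",s['joint_pos'].round(1)[6],"gap",round(s['finger_gap'],3),"F",s['contact_force'].round(1),"M",s['torque'].round(2))
    print("rot",w.round(3),"shift cm",(R.T@(np.array(target)-p)*100).round(2))
E
python3 -c "
from h import *
togo([.5985,.1925,.25],np.radians(2.5))"
```

```text
clock: 1.02
position: [0.3611, 0.448, 0.2534]
orientation: [[-0.267, 0.964, 0.0], [0.964, 0.267, 0.0], [0.0, 0.0, -1.0]]
contact_force: [-0.1, -0.4, 0.1]
finger_gap: 1.0
t 1.025 p [0.3611 0.448  0.2534] yaw 105.47 j7 -35.8 gap 1.0 F [-0.1 -0.4  0.1] M [-0.01  0.01 -0.  ]
rot [-0.    -0.     1.797] shift cm [-30.96  16.06   0.34]
```

```bash
python3 -m pendant '[[0,0,0.18,-3.1,1.6,0,1],[0,0,0.36,-6.2,3.2,0,1],[0,0,0.54,-9.3,4.8,0,1],[0,0,0.72,-12.4,6.4,0,1],[0,0,0.9,-15.5,8,0,1]]'; 
python3 -c "
from h import *
togo([.5985,.1925,.25],np.radians(2.5))"
```

```text
clock: 1.65
position: [0.4803, 0.3208, 0.2534]
orientation: [[0.589, 0.808, 0.0], [0.808, -0.589, 0.0], [0.0, -0.0, -1.0]]
contact_force: [0.6, 0.8, -0.1]
finger_gap: 0.998
t 1.65 p [0.4803 0.3208 0.2534] yaw 53.91 j7 -62.4 gap 0.998 F [ 0.6  0.8 -0.1] M [ 0.02 -0.03  0.05]
rot [-0.    -0.     0.897] shift cm [-3.4  17.11  0.34]
```

```bash
python3 -m pendant '[[0,0,0.18,-0.7,3.4,0,1],[0,0,0.36,-1.4,6.8,0,1],[0,0,0.54,-2,10.2,0,1],[0,0,0.72,-2.7,13.7,0,1],[0,0,0.897,-3.4,17.1,0,1]]'
python3 - <<'E'
from h import *
togo([.5985,.1925,.25],np.radians(2.5))
T=wristT(); im,d=optics.capture("wrist"); W=world_map("wrist",d,T)
cv2.imwrite("pics/w1.png",im)
for r in spotter.mark_of("wrist","wide_grip"): print(r['conf'],T[:3,:3]@r['point']+T[:3,3])
m,P=blob(im,W,[.5985,.1925],.045,.172,.2); print(len(P),P.mean(0),bar(P))
E
```

```text
clock: 2.28
position: [0.5992, 0.1933, 0.2534]
orientation: [[0.999, 0.044, 0.0], [0.044, -0.999, 0.0], [0.0, -0.0, -1.0]]
contact_force: [0.0, -0.2, 0.2]
finger_gap: 0.999
t 2.275 p [0.5992 0.1933 0.2534] yaw 2.53 j7 -89.3 gap 0.999 F [ 0.  -0.2  0.2] M [-0.01  0.04 -0.03]
rot [-0.    -0.     0.001] shift cm [-0.08  0.08  0.34]
0.8 [0.59668778 0.19040337 0.17365948]
1621 [0.59974773 0.19165182 0.18159334] (array([0.5981366 , 0.19128456]), (49.339439392089844, 13.46454906463623), np.float32(2.3584824))
```

View pics/w1.png

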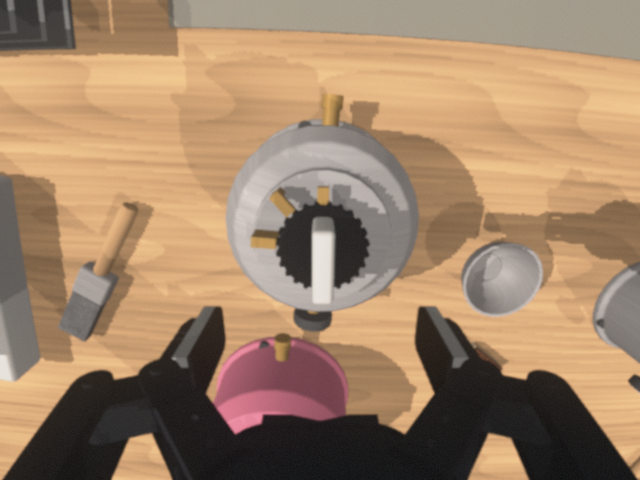

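The wrist view shows the wide pot's white bar from (323,220) to (322,300), inside the black disc, between the open fingers. The ear is at (323,193), the tooth at (281,203) and the end stop at (264,240).

```bash
python3 -m pendant '[[0,0,0.002,-0.1,0.17,2,1],[0,0,0.002,-0.1,0.17,4,1],[0,0,0.002,-0.1,0.17,6,1],[0,0,0.002,-0.1,0.17,7.8,1],[0,0,0.002,-0.1,0.17,7.8,1]]'; 
python3 -c "
from h import *
togo([.598,.1915,.1755],np.radians(2.4))"
```

```text
clock: 3.0
position: [0.597, 0.1922, 0.1739]
orientation: [[0.999, 0.048, -0.002], [0.048, -0.999, -0.001], [-0.002, 0.001, -1.0]]
contact_force: [-0.1, 0.4, 0.2]
finger_gap: 1.001
t 3.0 p [0.597  0.1922 0.1739] yaw 2.74 j7 -86.2 gap 1.001 F [-0.1  0.4  0.2] M [-0.   -0.01 -0.05]
rot [0.001 0.002 0.006] shift cm [ 0.1   0.07 -0.16]
```

```bash
python3 -m pendant '[[0,0,0,0.08,0.06,-0.12,1],[0,0,0,0.08,0.06,-0.12,0],[0,0,0,0.08,0.06,-0.12,0],[0,0,0,0.08,0.06,-0.12,0],[0,0,0,0.08,0.06,-0.12,0]]'; 
python3 -c "
from h import *
togo([.598,.1915,.1755],np.radians(2.4))"
```

```text
clock: 3.62
position: [0.5985, 0.1917, 0.1766]
orientation: [[0.999, 0.048, 0.0], [0.048, -0.999, -0.0], [0.0, 0.0, -1.0]]
contact_force: [0.3, -4.6, 4.1]
finger_gap: 0.156
t 3.625 p [0.5985 0.1917 0.1766] yaw 2.74 j7 -86.2 gap 0.156 F [ 0.3 -4.6  4.1] M [-1.13 -0.04 -0.07]
rot [ 0.    -0.     0.006] shift cm [-0.05  0.02  0.11]
```

```bash
python3 -m pendant '[[0,0,0,0,0.05,-0.06,0],[0,0,0,0,0.05,-0.06,0],[0,0,0,0,0.05,-0.06,0]]'; 
python3 -c "
from h import *
togo([.598,.1915,.1755],np.radians(2.4+32))"
```

```text
clock: 4.0
position: [0.5984, 0.1915, 0.1768]
orientation: [[0.999, 0.048, -0.0], [0.048, -0.999, 0.0], [-0.0, -0.0, -1.0]]
contact_force: [2.3, 2.3, -7.9]
finger_gap: 0.151
t 4.0 p [0.5984 0.1915 0.1768] yaw 2.75 j7 -86.1 gap 0.151 F [ 2.3  2.3 -7.9] M [ 0.62 -0.53 -0.09]
rot [-0.     0.    -0.552] shift cm [-0.04 -0.01  0.13]
```

```bash
python3 -m pendant '[[0,0,-0.1,0,0,0.02,0],[0,0,-0.2,0,0,0.02,0],[0,0,-0.3,0,0,0.02,0],[0,0,-0.4,0,0,0.02,0],[0,0,-0.4,0,0,0.02,0]]'
python3 - <<'E'
from h import *
togo([.598,.1915,.1768],np.radians(2.4+32))
T=wristT(); im,d=optics.capture("wrist")
cv2.imwrite("pics/w2.png",im)
E
```

```text
clock: 4.62
position: [0.5983, 0.1916, 0.1769]
orientation: [[0.902, 0.433, -0.0], [0.433, -0.902, 0.001], [0.0, -0.001, -1.0]]
contact_force: [0.0, 3.7, -5.4]
finger_gap: 0.156
t 4.625 p [0.5983 0.1916 0.1769] yaw 25.64 j7 -67.6 gap 0.156 F [ 0.   3.7 -5.4] M [ 1.01 -0.24  0.08]
rot [-0.001 -0.    -0.153] shift cm [-0.03 -0.01  0.01]
```

View pics/w2.png

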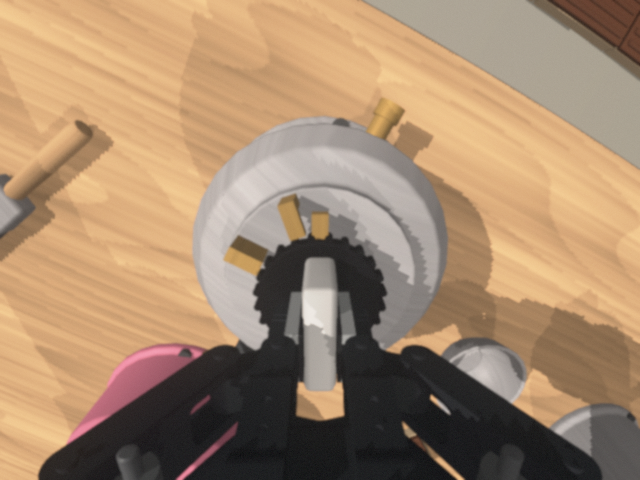

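The wrist view shows the ear at (320,225) just short of the tooth at (291,217). The cap is turning with the grip, so I'll creep to the stop.

```bash
python3 -m pendant '[[0,0,-0.03,0,-0.02,0,0],[0,0,-0.06,0,-0.02,0,0],[0,0,-0.09,0,-0.02,0,0],[0,0,-0.09,0,-0.02,0,0]]'
python3 - <<'E'
from h import *
togo([.598,.1915,.1768],np.radians(2.4+32))
E
```

```text
clock: 5.18
position: [0.5983, 0.1915, 0.1769]
orientation: [[0.859, 0.513, -0.0], [0.513, -0.859, 0.0], [0.0, -0.0, -1.0]]
contact_force: [0.5, 5.5, -6.8]
finger_gap: 0.152
t 5.175 p [0.5983 0.1915 0.1769] yaw 30.85 j7 -63.4 gap 0.152 F [ 0.5  5.5 -6.8] M [ 1.23 -0.21  0.01]
rot [-0.    -0.    -0.062] shift cm [-0.03 -0.01  0.01]
```

```bash
python3 -m pendant '[[0,0,-0.03,0,-0.02,0,0],[0,0,-0.03,0,-0.02,0,0],[0,0,-0.06,0,-0.02,0,0],[0,0,-0.06,0,-0.02,0,0]]'
python3 - <<'E'
from h import *
togo([.598,.1915,.1768],np.radians(2.4+32))
T=wristT(); im,d=optics.capture("wrist")
cv2.imwrite("pics/w3.png",cv2.resize(im[150:400,180:460],None,fx=2,fy=2))
E
```

```text
clock: 5.68
position: [0.5985, 0.1913, 0.1769]
orientation: [[0.826, 0.563, 0.0], [0.563, -0.826, -0.0], [0.0, 0.0, -1.0]]
contact_force: [4.9, 2.7, -8.9]
finger_gap: 0.155
t 5.675 p [0.5985 0.1913 0.1769] yaw 34.27 j7 -60.6 gap 0.155 F [ 4.9  2.7 -8.9] M [ 0.93 -0.78 -1.05]
rot [ 0.    -0.    -0.002] shift cm [-0.03 -0.04  0.01]
```

View pics/w3.png

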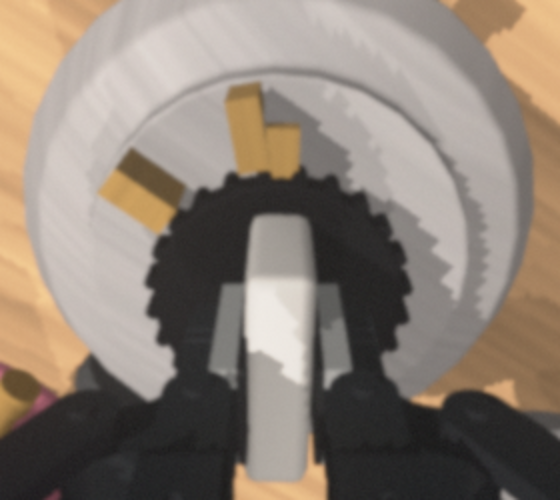

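The ear now touches the tooth (crop, at (268,150)) and the moment about z jumped to -1.05 N m, so this is the first stop. I'll relax the torque slightly and press.

```bash
python3 -m pendant '[[0,0,0.012,0,0,0.1,0],[0,0,0.012,0,0,0.4,0],[0,0,0.012,0,0,0.7,0],[0,0,0.012,0,0,0.98,0],[0,0,0.012,0,0,0.98,0]]'
python3 - <<'E'
from h import *
togo([.598,.1915,.1768],np.radians(2.4+32))
T=wristT(); im,d=optics.capture("wrist")
cv2.imwrite("pics/w4.png",cv2.resize(im[150:400,180:460],None,fx=2,fy=2))
E
```

```text
clock: 6.35
position: [0.5984, 0.1917, 0.1679]
orientation: [[0.833, 0.554, 0.0], [0.554, -0.833, 0.0], [0.001, -0.0, -1.0]]
contact_force: [-3.1, 1.9, 9.2]
finger_gap: 0.148
t 6.35 p [0.5984 0.1917 0.1679] yaw 33.62 j7 -60.8 gap 0.148 F [-3.1  1.9  9.2] M [ 0.76  0.77 -0.08]
rot [-0.    -0.001 -0.014] shift cm [-0.04 -0.01 -0.89]
```

View pics/w4.png

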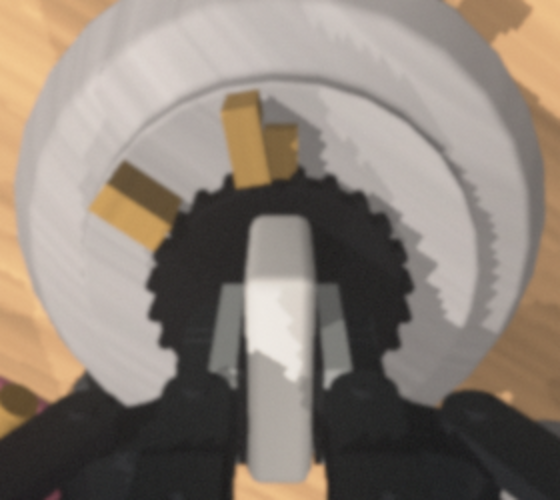

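The cap went down about 9 mm and the bar did not slip in the pads. The ear at (283,150) is now shadowed below the tooth. I'll turn on while holding it down.

```bash
python3 -m pendant '[[0,0,-0.1,0,0,0.03,0],[0,0,-0.22,0,0,0.03,0],[0,0,-0.34,0,0,0.03,0],[0,0,-0.46,0,0,0.03,0],[0,0,-0.46,0,0,0.03,0]]'
python3 - <<'E'
from h import *
togo([.598,.1915,.1768],np.radians(77.2))
E
```

```text
clock: 7.02
position: [0.5983, 0.1917, 0.1678]
orientation: [[0.499, 0.867, 0.0], [0.867, -0.499, 0.001], [0.001, -0.0, -1.0]]
contact_force: [-3.3, 3.5, 10.5]
finger_gap: 0.148
t 7.025 p [0.5983 0.1917 0.1678] yaw 60.09 j7 -39.4 gap 0.148 F [-3.3  3.5 10.5] M [0.87 1.05 0.03]
rot [-0.    -0.001 -0.299] shift cm [-0.03 -0.01 -0.9 ]
```

```bash
python3 -m pendant '[[0,0,-0.1,0,0,0,0],[0,0,-0.2,0,0,0,0],[0,0,-0.26,0,0,0,0],[0,0,-0.29,0,0,0,0],[0,0,-0.29,0,0,0,0]]'
python3 - <<'E'
from h import *
togo([.598,.1915,.1768],np.radians(77.2))
T=wristT(); im,d=optics.capture("wrist")
cv2.imwrite("pics/w5.png",cv2.resize(im[150:400,180:460],None,fx=2,fy=2))
E
```

```text
clock: 7.65
position: [0.5982, 0.1918, 0.1678]
orientation: [[0.232, 0.973, 0.0], [0.973, -0.232, 0.001], [0.001, -0.0, -1.0]]
contact_force: [-4.0, 4.2, 9.6]
finger_gap: 0.152
t 7.65 p [0.5982 0.1918 0.1678] yaw 76.59 j7 -26.1 gap 0.152 F [-4.   4.2  9.6] M [ 0.86  1.16 -0.53]
rot [-0.    -0.001 -0.011] shift cm [-0.03 -0.01 -0.9 ]
```

View pics/w5.png

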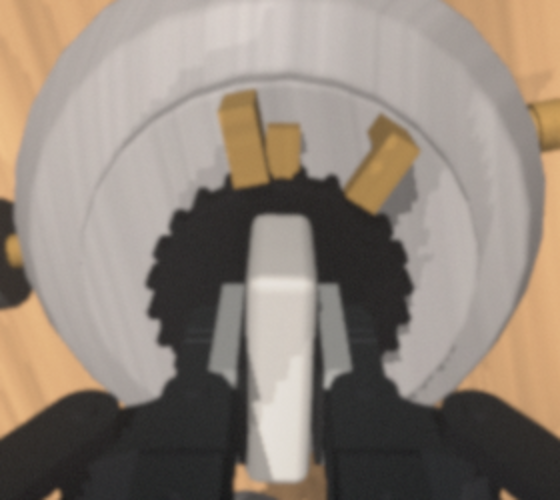

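The ear at (283,150) is at the end-stop block at (240,140) and the moment is -0.53 N m. I'll nudge once to confirm, then release.

```bash
python3 -m pendant '[[0,0,-0.02,0,0,0,0],[0,0,-0.02,0,0,0,0]]'; python3 -c "
from h import *
togo([.598,.1915,.1768],np.radians(77.2))"
python3 -m pendant '[[0,0,-0.01,0,0,0,1],[0,0,-0.01,0,0,0,1],[0,0,-0.01,0,0,0,1],[0,0,-0.01,0,0,0,1],[0,0,-0.01,0,0,0,1]]'
python3 -c "
from h import *
togo([.598,.1915,.26],np.radians(77.2))"
```

```text
clock: 7.95
position: [0.5982, 0.1918, 0.1677]
orientation: [[0.213, 0.977, 0.0], [0.977, -0.213, 0.001], [0.001, -0.0, -1.0]]
contact_force: [-4.6, 3.3, 10.1]
finger_gap: 0.153
t 7.95 p [0.5982 0.1918 0.1677] yaw 77.71 j7 -25.1 gap 0.153 F [-4.6  3.3 10.1] M [ 0.87  1.1  -0.85]
rot [-0.    -0.001  0.009] shift cm [-0.03 -0.01 -0.91]
clock: 8.57
position: [0.5982, 0.1915, 0.1667]
orientation: [[0.203, 0.979, -0.0], [0.979, -0.203, -0.0], [-0.0, -0.0, -1.0]]
contact_force: [0.1, 0.0, 0.2]
finger_gap: 0.996
t 8.575 p [0.5982 0.1915 0.1667] yaw 78.26 j7 -24.7 gap 0.996 F [0.1 0.  0.2] M [ 0.    0.02 -0.02]
rot [-0.     0.     0.018] shift cm [-0.01 -0.02 -9.33]
```

```bash
python3 -m pendant '[[0,0,0,0,0,-2,1],[0,0,0,0,0,-4,1],[0,0,0,0,0,-6,1],[0,0,0,0,0,-8,1],[0,0,0,0,0,-10,1]]'
python3 - <<'E'
from h import *
T=wristT(); im,d=optics.capture("wrist"); W=world_map("wrist",d,T)
cv2.imwrite("pics/w6.png",im)
m,P=blob(im,W,[.598,.1915],.045,.155,.2); m,P=blob(im,W,[.598,.1915],.045,np.percentile(P[:,2],90)-.008,.2)
print(len(P),np.percentile(P[:,2],[10,50,90]),bar(P))
im,d=optics.capture("scene"); cv2.imwrite("pics/s6.png",im)
E
```

```text
clock: 9.2
position: [0.5982, 0.1915, 0.2674]
orientation: [[0.204, 0.979, -0.0], [0.979, -0.204, -0.0], [-0.0, -0.0, -1.0]]
contact_force: [-0.8, -0.0, -0.2]
finger_gap: 0.998
1486 [0.18025199 0.18169007 0.18261177] (array([0.59757721, 0.19205786]), (49.5159797668457, 13.95599365234375), np.float32(74.58783))
```

View pics/w6.png

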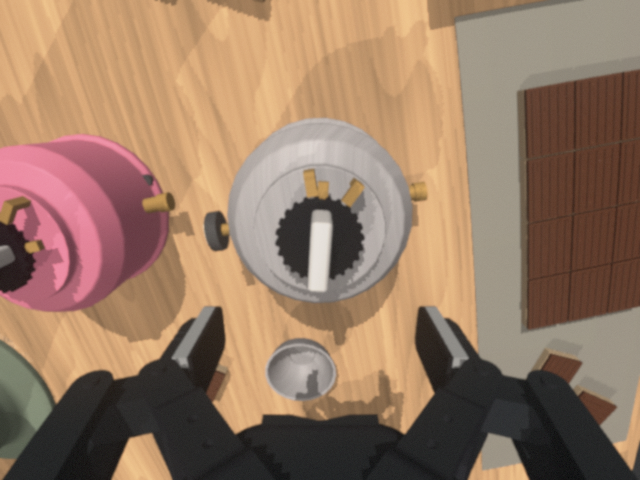

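View pics/s6.png

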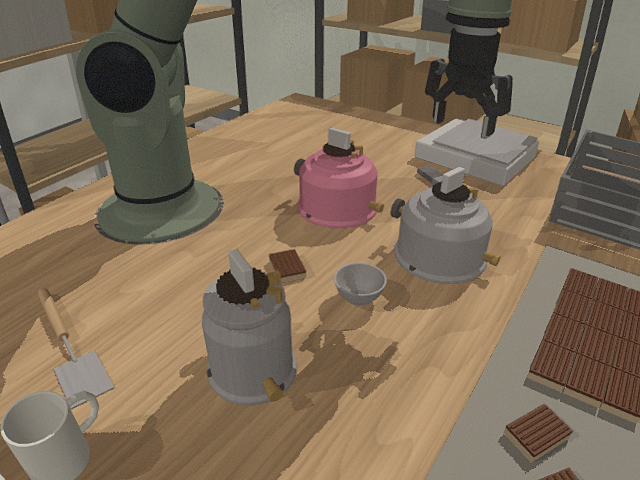

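Run:
```python
from h import *
im=cv2.imread("pics/w6.png"); cv2.imwrite("pics/w6z.png",cv2.resize(im[150:300,250:410],None,fx=4,fy=4,interpolation=2))
for i in range(2):
  T=wristT(); im,d=optics.capture("wrist"); W=world_map("wrist",d,T)
  m,P=blob(im,W,[.598,.1915],.03,.178,.19); q=P[:,:2]-P[:,:2].mean(0); v=np.linalg.svd(q,full_matrices=False)[2][0]; print(np.degrees(np.arctan2(v[1],v[0]))%180,len(P))
```

```text
74.77669265567698 1436
74.89053882589307 1450
```

View pics/w6z.png

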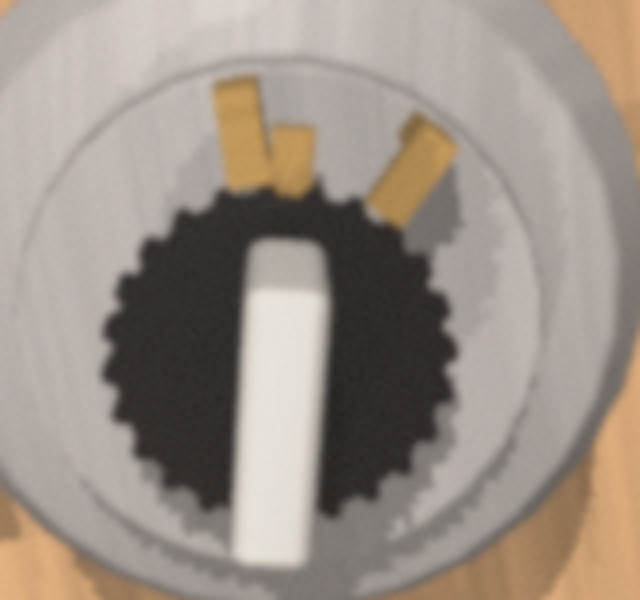

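The zoom shows the ear at (293,160) against the end block at (243,135), well past the tooth at (412,170). The cap is up, with the bar top at 0.182 m, and the gripper is clear.

```bash
python3 -c "
from station import order,read_state
print(order.job_done(), read_state()['clock'])"
```

```text
the job is handed in; nothing more can be done
the job is handed in; nothing more can be done
```

The wide steel pot's cap is released and sits unlocked on its neck, and the job is handed in at about 9.5 s of the 35 s allowed.

I did it with one grip on the upright bar:
- **To the first stop:** I turned it anticlockwise with a slight upward pull, so it was not pressed. The moment jumped to about 1 N m at the stop, and the picture showed the ear touching the tooth.
- **Press and turn on:** I pressed the cap down about 9 mm (about 10 N) and held it there to the end stop, where the moment rose to 0.85 N m. Then I opened the gripper and lifted clear.

**Last checks:**
- **Height:** the bar's top is at 0.182 m, the same as before the job, so the cap has sprung up.
- **Position:** the ear rests against the end block, well past the tooth.
- **Force:** the wrist force is about zero.
- **Other pots:** I touched neither the slim pot nor the pink one, and both look unchanged in the scene picture.

**One disagreement:** the camera puts the bar at about 75°, while the gripper read about 77.7° at the end stop. That is within camera error and flex in the grip, and at either angle the ear is past the tooth.

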